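# Rotate the reagent-bottle stock

### The job

Restock the lane of round bottles first-in-first-out: first move the stray square bottle from the front of it into the gap in the square bottles' lane, then bring the two old round bottles forward in their present order, the first up against the front stop and the second close behind it, and then load the two new round bottles from the tote behind them. All of these must end standing upright on the floor of their lane and released; never tip one over, and leave everything else where it stands.

Things in the scene. Friction and masses are not known exactly. Their poses are not given: they have to be found in the camera images.
- round_lane: fixed open steel lane for a row of bottles: inside 250 (x) x 64 mm (y), floor 4 mm thick, 3 mm walls all round, 39 mm high. Origin: centre of its underside, 12 mm above the bench (lane floor 16 mm above it). Its front stop is the -x end, nearest the robot. Holds the old round bottles. Parallel to the square lane, 84 mm to one or the other side of it.
- square_lane: fixed open steel lane for a row of bottles: inside 250 (x) x 64 mm (y), floor 4 mm thick, 3 mm walls all round, 39 mm high. Origin: centre of its underside, 12 mm above the bench (lane floor 16 mm above it). Its front stop is the -x end, nearest the robot. Holds two square bottles with a gap between them wide enough for the stray.
- stray: sealed amber bottle like the round ones, with label and white cap, but a SQUARE body 50 x 50 mm up to 84 mm; neck 28 mm in diameter to 100 mm, cap 36 mm in diameter to 132 mm; about 0.3 kg. Origin: centre of its underside, z up, x and y square to its sides. It stands misplaced at the front of the round lane, ahead of the old round bottles.
- old1: sealed amber bottle with paper label and white screw cap, 132 mm tall, about 0.3 kg. ROUND body 56 mm in diameter up to 84 mm, shoulder cone to a 28 mm neck at 100 mm, cap 36 mm in diameter from 100 to 132 mm. Origin: centre of its underside, z up. Old stock, in the round lane: the one nearer the front. Does not slide easily: it may tip if pushed or dragged high up.
- old2: sealed amber bottle with paper label and white screw cap, 132 mm tall, about 0.3 kg. ROUND body 56 mm in diameter up to 84 mm, shoulder cone to a 28 mm neck at 100 mm, cap 36 mm in diameter from 100 to 132 mm. Origin: centre of its underside, z up. Old stock, in the round lane: the one nearer the back.
- new1: sealed amber bottle with paper label and white screw cap, 132 mm tall, about 0.3 kg. ROUND body 56 mm in diameter up to 84 mm, shoulder cone to a 28 mm neck at 100 mm, cap 36 mm in diameter from 100 to 132 mm. Origin: centre of its underside, z up. New stock, standing in the delivery tote.
- new2: sealed amber bottle with paper label and white screw cap, 132 mm tall, about 0.3 kg. ROUND body 56 mm in diameter up to 84 mm, shoulder cone to a 28 mm neck at 100 mm, cap 36 mm in diameter from 100 to 132 mm. Origin: centre of its underside, z up. New stock, standing in the delivery tote; interchangeable with new1.
- tote: fixed grey delivery tote, open-topped, 220 (x) x 150 (y) x 60 mm high, walls and floor 5 mm. Origin: centre of its underside on the bench. It stands on the other side of the robot's x axis from the lanes.
- sq1: sealed amber bottle like the round ones, with label and white cap, but a SQUARE body 50 x 50 mm up to 84 mm; neck 28 mm in diameter to 100 mm, cap 36 mm in diameter to 132 mm; about 0.3 kg. Origin: centre of its underside, z up, x and y square to its sides. Bystander, in the front part of the square lane.
- sq2: sealed amber bottle like the round ones, with label and white cap, but a SQUARE body 50 x 50 mm up to 84 mm; neck 28 mm in diameter to 100 mm, cap 36 mm in diameter to 132 mm; about 0.3 kg. Origin: centre of its underside, z up, x and y square to its sides. Bystander, in the back part of the square lane.
- tall: taller square amber bottle, 42 x 42 mm body up to 117 mm, cap 36 mm in diameter on top, 165 mm tall in all. Bystander, in the tote beside the new bottles. Origin: centre of its underside.
- cylinder: measuring cylinder, tall and easily knocked over: foot 68 mm in diameter, tube 30 mm (rim 36 mm), 227 mm tall. Bystander on the bench between the lanes and the tote. Origin: centre of its underside.
- beaker: glass beaker, 70 mm in diameter, 85 mm tall. Bystander on the bench, at the left. Origin: centre of its underside.
- jar: closed jar, 70 mm in diameter, 85 mm tall. Bystander on the bench, at the right. Origin: centre of its underside.
- wrench: open-ended wrench, 170 mm long, lying flat beyond the measuring cylinder. Bystander.

How it is judged:
By the outcome, as a careful person would: the job done as asked, in the order asked, and still so for the second after the job is handed in, with the robot touching nothing.
It also fails if it takes over 72 s, if anything falls off the work surface, if the arm or the gripper's body presses on something with over 40 N, if the wrist force passes 120 N, or if a joint passes its speed limit or range.

### The arm

A 7-joint arm with a two-finger parallel gripper is mounted at the origin on the work surface. World frame = base frame: x ahead of the robot, y to its left, z up, the work surface at z = 0. Lengths are in m, angles in rad, forces in N, time in s.
With the tool pointing down it reaches from about 0.4 to 0.85 m from the base axis. Payload 4.5 kg.
Tool frame: the origin (TCP) lies on the centre line of the jaws, within the pads' length; the fingertips stand 17 mm ahead of it and the grasp point (between the pads) lies 2 mm behind it; z points along the fingers, y is the line along which they close (so a half turn about z gives the same grasp; the last joint's range is limited). The gripper opens to 88 mm and grips with 3 to 60 N. Pads are 18 mm wide; open, the fingers measure 123 mm over their backs; the gripper's body (75 mm by 187 mm) begins 45 mm behind the grasp point.
Start: joints at [-1.314, 0.689, -0.195, 1.565, 0.157, 0.902, -0.215], TCP at [0.138, 0.61, 0.256] pointing down, gripper open.
Joint ranges: [-3.01, 3.01], [-0.46, 2.08], [-1.47, 1.51], [0.13, 2.56], [-1, 4.14], [0.04, 2.09], [-2.66, 2.66]. Speed limits (rad/s): [2.57, 2.57, 3.14, 3.14, 3.14, 3.14, 3.14].

### API

Orientations are given as a unit quaternion [x, y, z, w].
In Python, from rig import bot gives the robot as it stands.
- The arm moves only by the shell command python3 steer.py 'ROWS'. ROWS is a JSON list of rows, 1 to 10 of them, each an object with the fields tx, ty, tz (the shift in parts of the range, where 1.0 means 80 cm), wx, wy, wz (a rotation vector in shares of 2 rad (1.0 is 2 rad)), finger_gap (the finger opening in m); a field left out counts as zero (the opening has to be given); each row is the pose to reach, as a shift and turn from the pose commanded when the command began, along the tool's axes at that moment; what a row does not reach only later rows make up. A row lasts 1/12 s, in which the tool goes at most 0.0417 m and 0.125 rad, less where a joint would pass 70% of its speed; a pose out of reach is approached as far as the arm can. The fingers move at their own pace and stop on an object; the grip force is fixed at half the most. Time passes only in rows, so rows that do not move let the fingers close. It prints the time, the measured TCP pose, the force, the opening and the grip force at its end. A shift or turn number past 1, either way, is cut back to 1. Input that does not fit is refused with a message, and nothing moves.
- bot.sense(): the state, without advancing time (a new reading comes with each control period).
- bot.camera(name): name is "scene" or "top" or "wrist"; returns the picture (420x560x3 uint8, red, green, blue); there is no depth.
- bot.camera_params(name): a dict with "mtx" (3x3 intrinsics, pixels), "pose" (4x4, takes a point from camera to world coordinates). Camera axes: x right, y up, looking along -z (the intrinsics and any distortion apply to the point x, -y, -z); pixel columns grow to the right and rows downward; lengths in m; the calibration is good to about 2 mm. A picture is of the moment at which its call begins: read the wrist's pose just before it. camera_params takes no time and is no camera call; for the wrist camera it gives the pose at the moment of the call.
- bot.close_job(): hands the job in; it is judged then, once.
The state is a dict: "clock": time; "q": joint angles; "joint_vel": joint speeds; "effort": joint torques, N m; "eef_pos": TCP position; "ee_rot": TCP orientation; "wrist_force": force on the tool from outside, world axes, zero at the start; "wrist_torque": the same for the moment, N m; "width": finger opening in m; "finger_force": force on a finger pad.
Only numpy, scipy, OpenCV 4.12 (cv2) and the standard library are available. Lean on these libraries where they do the work, as an engineer would, in place of code of your own. Each camera call takes 0.05 s, during which the arm holds its last target. There are 200 camera calls.

## Working session

There is one attempt and no reset: what is moved stays moved. The work goes in short steps, Python scripts to look and compute and a shell command to move; the robot and the scene stay as the last step left them, time stands still between calls to the robot, and variables do not carry over. Pictures are saved under pics/ and viewed, at most 12 in all, crops included, and the job is handed in when it is done.

```bash
ls; mkdir -p pics; python3 - <<'E'
from rig import bot
import cv2,numpy as np
np.set_printoptions(precision=4,suppress=True)
s=bot.sense();print({k:np.round(v,3) for k,v in s.items()})
for n in("scene","top"):
    p=bot.camera_params(n);print(n,p)
    cv2.imwrite(f"pics/{n}0.png",bot.camera(n)[:,:,::-1])
E
```

```text
pics
rig.py
steer.py
{'clock': np.float64(0.0), 'q': array([-1.314,  0.69 , -0.194,  1.566,  0.157,  0.903, -0.215]), 'joint_vel': array([ 0.   , -0.001, -0.001,  0.001, -0.002, -0.001,  0.   ]), 'effort': array([  0.   , -52.758,  -1.267, -15.343,  -0.053,   0.007,   0.   ]), 'eef_pos': array([0.138, 0.609, 0.255]), 'ee_rot': array([ 0.111,  0.994, -0.001, -0.   ]), 'wrist_force': array([ 0.115, -0.084, -0.029]), 'wrist_torque': array([-0.029,  0.054,  0.031]), 'finger_force': np.float64(0.0), 'width': np.float64(0.089)}
scene {'mtx': array([[405.7874,   0.    , 274.6784],
       [  0.    , 405.7874, 215.408 ],
       [  0.    ,   0.    ,   1.    ]]), 'pose': array([[ 0.7131, -0.5978,  0.3662,  1.0104],
       [ 0.7011,  0.6093, -0.3704, -0.4161],
       [-0.0017,  0.5209,  0.8536,  0.9982],
       [ 0.    ,  0.    ,  0.    ,  1.    ]])}
top {'mtx': array([[396.3513,   0.    , 278.7736],
       [  0.    , 396.3513, 212.5541],
       [  0.    ,   0.    ,   1.    ]]), 'pose': array([[ 0.0068,  0.9837, -0.1799,  0.4073],
       [-1.    ,  0.0062, -0.0041, -0.0217],
       [-0.0029,  0.1799,  0.9837,  1.1326],
       [ 0.    ,  0.    ,  0.    ,  1.    ]])}
```

View pics/top0.png

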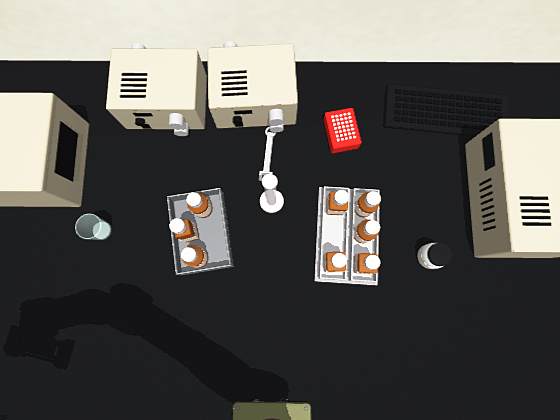

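View pics/scene0.png

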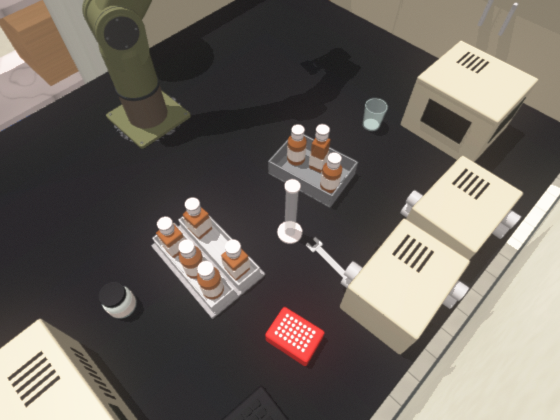

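Top view: the lanes are on the right. The round lane is the outer one, with the stray at (367,262) and olds at (369,230) and (370,200). In the square lane, sq1 is at (336,260), sq2 at (341,198), with the gap around row 230. The tote holds new bottles at (197,200) and (192,256), and the tall one at (179,227). The cylinder is at (270,190). The scene view agrees with this.

```bash
cat > h.py <<'E'
import cv2,numpy as np
from rig import bot
np.set_printoptions(precision=4,suppress=True)
def proj(P,X):
    c=np.linalg.inv(P["pose"])@np.append(X,1); v=np.array([c[0],-c[1],-c[2]]); u=P["mtx"]@v; return u[:2]/u[2]
def ray(P,uv):
    d=np.linalg.inv(P["mtx"])@np.array([uv[0],uv[1],1.]); d=P["pose"][:3,:3]@np.array([d[0],-d[1],-d[2]]); return P["pose"][:3,3],d/np.linalg.norm(d)
def onz(P,uv,z):
    o,d=ray(P,uv); return o+d*(z-o[2])/d[2]
def tri(P1,a,P2,b):
    A=[];B=[]
    rs=[ray(P1,a),ray(P2,b)]
    M=sum(np.eye(3)-np.outer(d,d) for o,d in rs); v=sum((np.eye(3)-np.outer(d,d))@o for o,d in rs)
    X=np.linalg.solve(M,v); return X,[np.linalg.norm(np.cross(X-o,d)) for o,d in rs]
E
python3 - <<'E'
from h import *
ims={n:cv2.imread(f"pics/{n}0.png") for n in("scene","top")}
a=cv2.resize(ims["top"][180:285,160:390],None,fx=3.4,fy=3.4,interpolation=cv2.INTER_CUBIC)  #782x357
cv2.imwrite("pics/top_c.png",a)
b=cv2.resize(ims["scene"][115:315,145:365],None,fx=3,fy=3,interpolation=cv2.INTER_CUBIC)
cv2.imwrite("pics/scene_c.png",b)
for n,roi in(("top",(165,183,390,280)),("scene",(150,115,350,300))):
    im=ims[n];hsv=cv2.cvtColor(im,cv2.COLOR_BGR2HSV)
    m=((hsv[...,2]>235)&(hsv[...,1]<25)).astype(np.uint8)
    x0,y0,x1,y1=roi;k=np.zeros_like(m);k[y0:y1,x0:x1]=m[y0:y1,x0:x1]
    N,l,st,c=cv2.connectedComponentsWithStats(k)
    print(n);[print(c[i].round(1),st[i]) for i in range(1,N) if st[i,4]>25]
E
```

```text
top
[269.1 185. ] [262 183  15   6  67]
[342.2 195.8] [335 188  15  16 173]
[271.5 202.5] [260 190  23  23 281]
[373.4 197.6] [367 190  14  15 154]
[192.9 198.8] [186 192  15  14 148]
[332.3 229.4] [322 205  22  47 635]
[341.9 250.7] [332 208  17  61 267]
[372.1 225.3] [366 213  14  21 185]
[176.3 225. ] [169 218  15  15 161]
[361.3 256.6] [351 239  21  41 179]
[187.7 254.2] [181 248  15  14 158]
[372.4 261.7] [366 255  14  14 161]
[332.5 273.9] [320 265  28  15 121]
scene
[297.5 129.2] [292 125  12   9  84]
[322.3 128.9] [317 125  12   9  89]
[334.1 157.4] [328 153  13  10  98]
[292.  185.5] [285 180  15  12 147]
[191.6 203.4] [185 198  14  12 127]
[164.2 222.8] [157 217  15  12 131]
[284.4 234.1] [278 223  19  19 153]
[297.5 227.1] [295 224   7   7  29]
[221.3 247.4] [199 235  41  33 480]
[185.8 245.9] [179 239  15  14 160]
[331.7 262.1] [317 248  27  27  96]
[177.2 263.5] [169 256  15  15  41]
[205.  267.7] [198 261  15  14 168]
[194.  283.2] [184 273  18  21  65]
```

View pics/top_c.png

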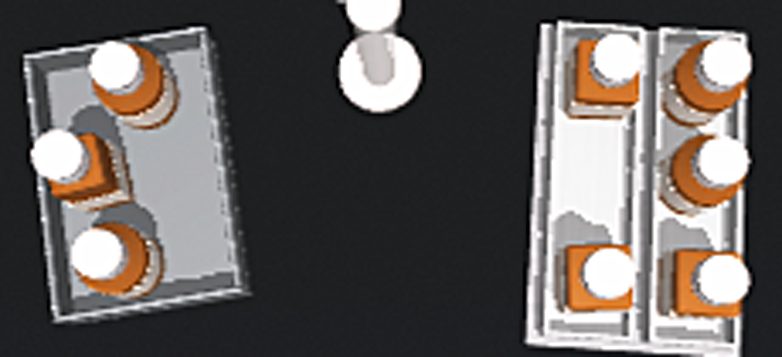

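View pics/scene_c.png

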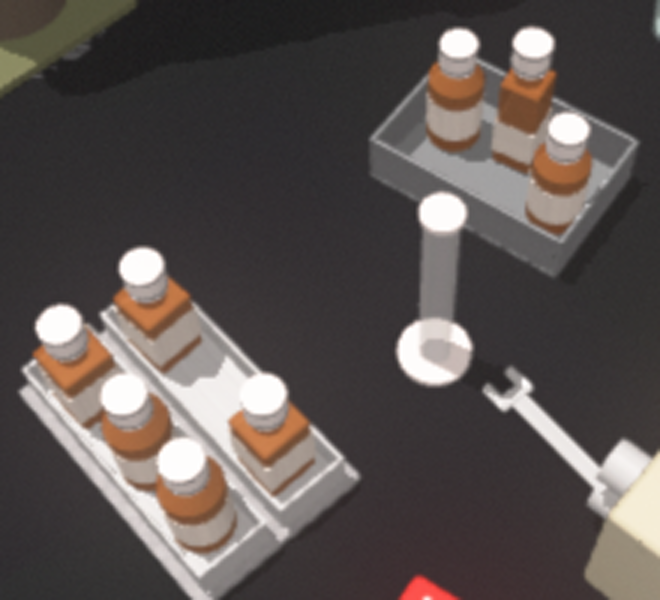

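Both crops show the cap tops as clean saturated discs, with the lane rims clear. I'll triangulate the caps and the visible lane rim corners.

```bash
python3 - <<'E'
from h import *
S=bot.camera_params("scene");T=bot.camera_params("top")
c=lambda x,y:((x+.5)/3.4-.5+160,(y+.5)/3.4-.5+180); d=lambda x,y:((x+.5)/3-.5+145,(y+.5)/3-.5+115)
prs={"stray":((372.4,261.7),(164.2,222.8)),"old1":((372.4,226.8),(185.8,245.9)),"old2":((373.4,197.6),(205,267.7)),
"sq1":(c(607,273),(191.6,203.4)),"sq2":((342.2,195.8),d(264,393)),"newA":((187.7,254.2),(297.5,129.2)),"newB":((192.9,198.8),(334.1,157.4)),"tall":((176.3,225),(322.3,128.9)),
"RfrontOut":(c(740,348),d(25,370)),"RbackOut":(c(748,33),d(205,570)),"SbackOut":(c(558,22),d(355,475)),
"toteA":(c(26,56),d(471,58)),"toteB":(c(209,28),d(635,145)),"toteC":(c(248,291),d(556,243)),"toteD":(c(55,318),d(372,143))
,"cyl":((269.1,178),(292,185.5))}
for k,(a,b) in prs.items():
    X,e=tri(T,a,S,b); print(k,X,np.round(e,4))
s=bot.sense(); w=bot.camera_params("wrist");print(w, s["eef_pos"])
E
```

```text
stray [ 0.466  -0.2498  0.1441] [0.0006 0.0006]
old1 [ 0.5533 -0.2529  0.1444] [0.0005 0.0005]
old2 [ 0.6285 -0.2578  0.1451] [0.0008 0.0008]
sq1 [ 0.4695 -0.166   0.1428] [0.0001 0.0001]
sq2 [ 0.6327 -0.1771  0.148 ] [0.0018 0.0018]
newA [0.4824 0.2115 0.1326] [0.0005 0.0005]
newB [0.625  0.2048 0.1336] [0.0005 0.0005]
tall [0.5515 0.2352 0.167 ] [0.0006 0.0006]
RfrontOut [ 0.4185 -0.282   0.0459] [0.0027 0.0027]
RbackOut [ 0.674  -0.2938  0.0568] [0.0048 0.0048]
SbackOut [ 0.6908 -0.1425  0.0234] [0.0043 0.0043]
toteA [0.5794 0.1888 0.2397] [0.0548 0.0548]
toteB [0.6743 0.1576 0.1808] [0.0438 0.0438]
toteC [ 0.5391  0.1895 -0.1257] [0.0936 0.0936]
toteD [ 0.4146  0.2344 -0.0598] [0.058 0.058]
cyl [0.6537 0.0042 0.2309] [0.0015 0.0015]
{'mtx': array([[353.9078,   0.    , 274.5652],
       [  0.    , 353.9078, 205.9722],
       [  0.    ,   0.    ,   1.    ]]), 'pose': array([[ 0.2216, -0.9412, -0.2551,  0.072 ],
       [ 0.9751,  0.2132,  0.0604,  0.6244],
       [-0.0024, -0.2622,  0.965 ,  0.3825],
       [ 0.    ,  0.    ,  0.    ,  1.    ]])} [0.138 0.609 0.255]
```

Cap tops come out at z≈0.144–0.148 for the lanes (expected 0.148) and 0.133 for the tote (expected 0.137). Lane yaw is ≈ -0.05 and lane length 255 mm, which matches. Next I'll move over the tote and then the lanes for wrist views.

Units first: shifts go in shares of 80 cm and turns go in shares of 2 rad. So -0.332 m / 0.8 = -0.415, -0.19 m / 0.8 = -0.2375, -0.17 rad / 2 = -0.085.

```bash
cat >> h.py <<'E'
from scipy.spatial.transform import Rotation as R
def state():
    s=bot.sense();r=R.from_quat(s["ee_rot"]).as_matrix();y=r[:,1]
    print("t %.2f"%s["clock"],"tcp",s["eef_pos"],"yaw %.4f"%np.arctan2(-y[0],y[1]),"tz",r[:,2],"F",s["wrist_force"],"w %.4f ff %.1f"%(s["width"],s["finger_force"]));return s,r
def to(*X):
    s=bot.sense();r=R.from_quat(s["ee_rot"]).as_matrix();print("delta tool",r.T@(np.array(X)-s["eef_pos"]))
def snap(n):
    P=bot.camera_params("wrist");im=bot.camera("wrist");cv2.imwrite(f"pics/{n}.png",im[:,:,::-1]);np.savez(f"pics/{n}.npz",**P);return im[:,:,::-1]
E
python3 steer.py '[{"tx": -0.415,"ty": -0.2375,"tz": -0.1813,"wz": -0.085,"finger_gap": 0.06},{"tx": -0.415,"ty": -0.2375,"tz": -0.1813,"wz": -0.085,"finger_gap": 0.06},{"tx": -0.415,"ty": -0.2375,"tz": -0.1813,"wz": -0.085,"finger_gap": 0.06},{"tx": -0.415,"ty": -0.2375,"tz": -0.1813,"wz": -0.085,"finger_gap": 0.06},{"tx": -0.415,"ty": -0.2375,"tz": -0.1813,"wz": -0.085,"finger_gap": 0.06},{"tx": -0.415,"ty": -0.2375,"tz": -0.1813,"wz": -0.085,"finger_gap": 0.06},{"tx": -0.415,"ty": -0.2375,"tz": -0.1813,"wz": -0.085,"finger_gap": 0.06},{"tx": -0.415,"ty": -0.2375,"tz": -0.1813,"wz": -0.085,"finger_gap": 0.06},{"tx": -0.415,"ty": -0.2375,"tz": -0.1813,"wz": -0.085,"finger_gap": 0.06},{"tx": -0.415,"ty": -0.2375,"tz": -0.1813,"wz": -0.085,"finger_gap": 0.06}]'
python3 - <<'E'
from h import *
state();to(.5,.2,.4);to(.5,-.2,.4)
E
```

```text
clock: 0.93
eef_pos: [0.4221, 0.3481, 0.4016]
ee_rot: [0.028, 1.0, -0.0, 0.001]
wrist_force: [-0.1, -0.0, -0.2]
width: 0.06
finger_force: 0.0
t 0.93 tcp [0.4221 0.3481 0.4016] yaw -0.0554 tz [ 0.001  -0.0008 -1.    ] F [-0.14   -0.0381 -0.2204] w 0.0600 ff 0.0
delta tool [-0.0859 -0.1435  0.0018]
delta tool [-0.1081 -0.5429  0.0021]
```

In the tool's units: -0.143 m / 0.8 = -0.1788, -0.086 m / 0.8 = -0.1075.

```bash

python3 -c "
from h import *
snap('wA')"
python3 steer.py '[{"tx": -0.1075,"ty": -0.1788,"finger_gap": 0.06},{"tx": -0.1075,"ty": -0.1788,"finger_gap": 0.06},{"tx": -0.1075,"ty": -0.1788,"finger_gap": 0.06},{"tx": -0.1075,"ty": -0.1788,"finger_gap": 0.06},{"tx": -0.1075,"ty": -0.1788,"finger_gap": 0.06},{"tx": -0.1075,"ty": -0.1788,"finger_gap": 0.06}]' | head -2
python3 -c "
from h import *
snap('wB')"
python3 steer.py '[{"ty": -0.45,"finger_gap": 0.06},{"ty": -0.45,"finger_gap": 0.06},{"ty": -0.45,"finger_gap": 0.06},{"ty": -0.45,"finger_gap": 0.06},{"ty": -0.45,"finger_gap": 0.06},{"ty": -0.45,"finger_gap": 0.06},{"ty": -0.45,"finger_gap": 0.06},{"ty": -0.45,"finger_gap": 0.06},{"ty": -0.45,"finger_gap": 0.06},{"ty": -0.45,"finger_gap": 0.06}]' |head -2
python3 -c "
from h import *
snap('wC')"
python3 steer.py '[{"ty": -0.125,"finger_gap": 0.06},{"ty": -0.125,"finger_gap": 0.06},{"ty": -0.125,"finger_gap": 0.06},{"ty": -0.125,"finger_gap": 0.06}]' |head -2
python3 - <<'E'
from h import *
im=snap('wD');state()
for n in "ABCD":
    im=cv2.imread(f"pics/w{n}.png");hsv=cv2.cvtColor(im,cv2.COLOR_BGR2HSV)
    m=((hsv[...,2]>245)&(hsv[...,1]<20)).astype(np.uint8);m=cv2.morphologyEx(m,cv2.MORPH_OPEN,np.ones((5,5)))
    N,l,st,c=cv2.connectedComponentsWithStats(m);print(n);[print(c[i].round(1),st[i]) for i in range(1,N) if 100<st[i,4]<6000]
cs=[cv2.imread(f"pics/w{n}.png") for n in "BC"]
cv2.imwrite("pics/wBC.png",cv2.resize(np.hstack(cs),(800,300)))
E
```

```text
clock: 1.48
eef_pos: [0.4993, 0.2006, 0.4001]
clock: 2.37
eef_pos: [0.4785, -0.1609, 0.4003]
clock: 2.75
eef_pos: [0.474, -0.2578, 0.4002]
t 2.80 tcp [ 0.4747 -0.2547  0.4002] yaw -0.0522 tz [-0.0002  0.0014 -1.    ] F [ 0.7824  0.9469 -0.3205] w 0.0600 ff 0.0
A
[188.8 194. ] [177 188  22  15 188]
[162.2 234. ] [ 133  203   82   62 1824]
[373.6 236.9] [357 225  32  26 600]
[227.4 289.2] [213 277  29  24 495]
B
[ 22.8 120.6] [  0 117  50  10 374]
[ 12.1 134. ] [  0 131  26   8 165]
[283.3 157.5] [268 141  32  34 857]
[471.7 186.9] [456 172  32  31 806]
[ 26.5 214. ] [   8  179   37   65 1504]
[297.3 183.9] [283 178  30  13 168]
[310.5 223.9] [295 208  33  32 844]
[152.8 253.3] [138 239  35  34 768]
[ 16.9 252.7] [  0 248  35  11 285]
[284.3 274.8] [271 262  28  26 573]
[179. 359.] [175 348   9  23 205]
C
[215.9 133.8] [195 131  40   8 242]
[275.2 134. ] [253 130  42  13 288]
[245.6 161. ] [243 140   6  43 230]
[196.6 173.6] [ 178  152   42   50 1089]
[270.1 167.4] [254 152  33  32 843]
[273.2 206.4] [ 254  183   40   46 1492]
[246.5 198.5] [244 185   6  28 142]
[201.5 239.7] [186 229  30  25 489]
[393.7 250.5] [375 239  33  30 516]
[269.6 295.9] [257 288  28  15 339]
[210.2 297.2] [204 291  14  12 142]
D
[294.4 151.9] [ 250  115  122  113 2629]
[283.7 133.3] [262 130  42   9 295]
[340.2 132.8] [319 130  44   7 274]
[282.5 166.7] [267 150  32  34 883]
[358.4 165.9] [343 150  32  33 835]
[151.3 166.9] [133 155  32  34 349]
[324.3 199.4] [316 168  24  62 875]
[270.5 190.4] [262 181  24  20 282]
[297.8 194.8] [291 187  12  17 143]
[282.4 201.1] [273 198  20   7 126]
[283.8 242. ] [270 228  29  29 689]
[446.  250.1] [426 239  43  29 692]
[282.  295.8] [269 288  28  15 340]
```

View pics/wC.png

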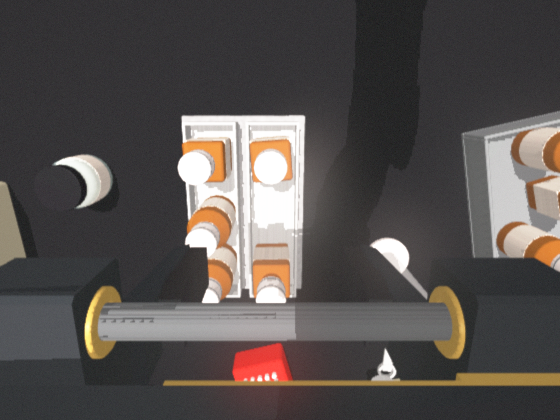

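View C: front rim runs along row 117 from column 183 to 303, with the divider at about column 244. Stray cap at (196,167), sq1 cap at (270,167), old1 cap at (202,239). The rear bottles are partly hidden by the gripper.

```bash
python3 - <<'E'
from h import *
L=lambda n:dict(np.load(f"pics/w{n}.npz"))
A,B,C,D=map(L,"ABCD")
for k,a,p,b,q in(("stray",C,(196,167.3),D,(282.5,166.7)),("sq1",C,(270.1,167.4),D,(358.4,165.9)),("old1",C,(201.5,239),D,(283.8,242)),("newA?",A,(373.6,236.9),B,(283.3,157.5)),):
    print(k,*tri(a,p,b,q))
for k,u in dict(stray=(282.5,166.7),sq1=(358.4,165.9),old1=(283.8,242)).items(): print("D148",k,onz(D,u,.148))
for k,u in dict(A=(283.3,157.5),B=(310.5,223.9),C=(284.3,274.8),cyl=(152.8,253.3),X=(471.7,186.9)).items(): print("B137",k,onz(B,u,.137), onz(B,u,.165))
for u in((183,117),(303,117),(300.5,290),(187,240)): print("rimC",onz(C,u,.051))
h=[cv2.imread(f"pics/w{n}.png")[100:310] for n in "BD"]
cv2.imwrite("pics/BD.png",np.vstack([cv2.resize(i[:,120:520],(800,420))[:300] if 0 else cv2.resize(i,(800,300)) for i in h]))
E
```

```text
stray [ 0.4673 -0.249   0.1356] [np.float64(0.00036040224889309863), np.float64(0.0003604022488931373)]
sq1 [ 0.4706 -0.1662  0.1426] [np.float64(0.00028154284817828777), np.float64(0.00028154284817825866)]
old1 [ 0.5527 -0.2518  0.1404] [np.float64(0.0023492954687465047), np.float64(0.002349295468746425)]
newA? [0.355  0.2577 0.6797] [np.float64(0.07877619506588941), np.float64(0.07877619506588934)]
D148 stray [ 0.4657 -0.2491  0.148 ]
D148 sq1 [ 0.4694 -0.1674  0.148 ]
D148 old1 [ 0.5523 -0.252   0.148 ]
B137 A [0.4825 0.2108 0.137 ] [0.4789 0.2104 0.165 ]
B137 B [0.5612 0.2382 0.137 ] [0.5519 0.2358 0.165 ]
B137 C [0.6238 0.2045 0.137 ] [0.6101 0.2045 0.165 ]
B137 cyl [0.5868 0.0501 0.137 ] [0.5756 0.0612 0.165 ]
B137 X [0.5282 0.4207 0.137 ] [0.5213 0.4053 0.165 ]
rimC [ 0.4121 -0.2781  0.051 ]
rimC [ 0.4216 -0.1214  0.051 ]
rimC [ 0.6715 -0.1351  0.051 ]
rimC [ 0.5826 -0.2943  0.051 ]
```

View pics/BD.png

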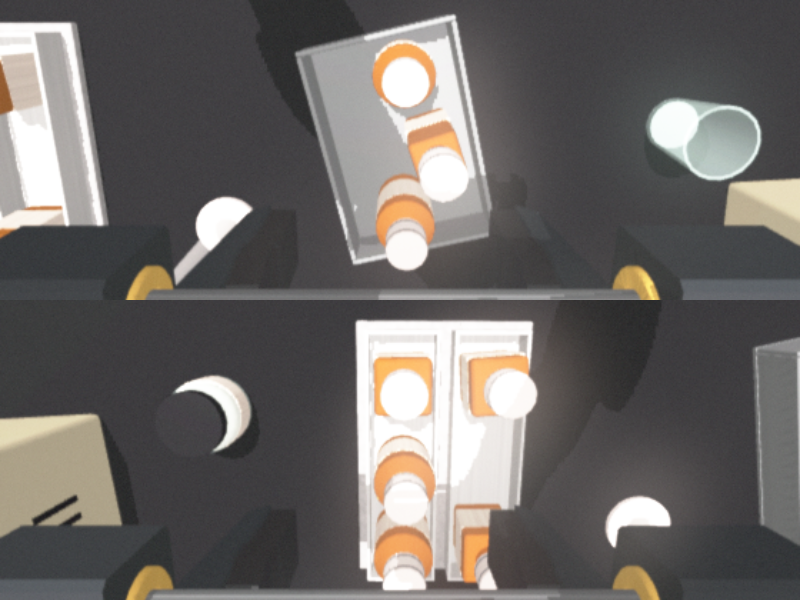

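Wrist and fixed views agree to 1–2 mm. Stray is at (.466,-.249), old1 (.553,-.252), newA (.4825,.211), newB (.6245,.2045). Moving above the stray now.

In the tool's units: 0.22 m / 0.8 = 0.275, 0.2 m / 0.8 = 0.25.

```bash

python3 steer.py '[{"tx": 0.0113,"ty": 0.0063,"tz": 0.05,"finger_gap": 0.06},{"tx": 0.0113,"ty": 0.0063,"tz": 0.1,"finger_gap": 0.06},{"tx": 0.0113,"ty": 0.0063,"tz": 0.15,"finger_gap": 0.06},{"tx": 0.0113,"ty": 0.0063,"tz": 0.2,"finger_gap": 0.06},{"tx": 0.0113,"ty": 0.0063,"tz": 0.25,"finger_gap": 0.06},{"tx": 0.0113,"ty": 0.0063,"tz": 0.275,"finger_gap": 0.06},{"tx": 0.0113,"ty": 0.0063,"tz": 0.275,"finger_gap": 0.06},{"tx": 0.0113,"ty": 0.0063,"tz": 0.275,"finger_gap": 0.06}]' >/dev/null
python3 - <<'E'
from h import *
state();to(.4663,-.2492,.130)
E
```

```text
t 3.47 tcp [ 0.4662 -0.2469  0.1805] yaw -0.0483 tz [-0.0009  0.0028 -1.    ] F [1.2819 0.4682 0.3395] w 0.0601 ff 0.0
delta tool [-0.0003 -0.0024  0.0505]
```

In the tool's units: 0.05 m / 0.8 = 0.0625, 0.03 m / 0.8 = 0.0375.

```bash

python3 steer.py '[{"ty": -0.0038,"tz": 0.0375,"finger_gap": 0.06},{"ty": -0.0038,"tz": 0.0625,"finger_gap": 0.06},{"ty": -0.0038,"tz": 0.0625,"finger_gap": 0.06},{"ty": -0.0038,"tz": 0.0625,"finger_gap": 0.06},{"ty": -0.0038,"tz": 0.0625,"finger_gap": 0.0},{"ty": -0.0038,"tz": 0.0625,"finger_gap": 0.0},{"ty": -0.0038,"tz": 0.0625,"finger_gap": 0.0},{"ty": -0.0038,"tz": 0.0625,"finger_gap": 0.0},{"ty": -0.0038,"tz": 0.0625,"finger_gap": 0.0}]' >/dev/null
python3 - <<'E'
from h import *
state()
E
```

```text
t 4.22 tcp [ 0.466  -0.2529  0.1317] yaw -0.0524 tz [ 0.0021  0.0001 -1.    ] F [0.671  1.8695 8.1327] w 0.0353 ff 29.9
```

In the tool's units: -0.15 m / 0.8 = -0.1875, -0.12 m / 0.8 = -0.15.

```bash

python3 steer.py '[{"tz": -0.05,"finger_gap": 0},{"tz": -0.1,"finger_gap": 0},{"tz": -0.15,"finger_gap": 0},{"tz": -0.1875,"finger_gap": 0},{"tz": -0.1875,"finger_gap": 0},{"tx": -0.0375,"ty": 0.0375,"tz": -0.1875,"finger_gap": 0},{"tx": -0.075,"ty": 0.075,"tz": -0.1875,"finger_gap": 0},{"tx": -0.1013,"ty": 0.11,"tz": -0.1875,"finger_gap": 0},{"tx": -0.1013,"ty": 0.11,"tz": -0.1875,"finger_gap": 0},{"tx": -0.1013,"ty": 0.11,"tz": -0.1875,"finger_gap": 0}]' >/dev/null
python3 - <<'E'
from h import *
state();to(.551,-.169,.135)
import cv2
cv2.imwrite("pics/t1.png",cv2.resize(bot.camera("top")[170:300,290:410,::-1],(554,600),interpolation=cv2.INTER_CUBIC)); cv2.imwrite("pics/s1.png",bot.camera("scene")[:,:,::-1])
E
```

```text
t 5.05 tcp [ 0.5512 -0.1664  0.2791] yaw -0.0470 tz [-0.0021  0.0022 -1.    ] F [ 0.1425 -0.5438 -2.2387] w 0.0354 ff 30.0
delta tool [-0.0003 -0.0029  0.1441]
```

View pics/s1.png

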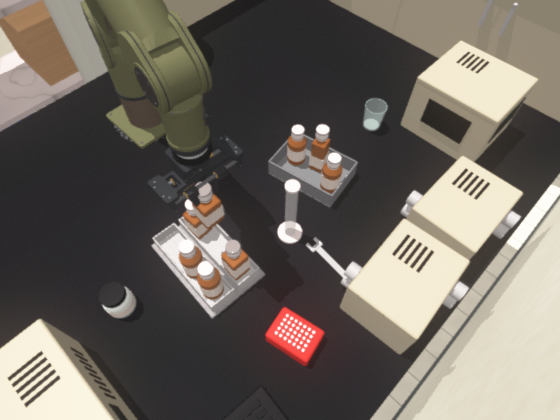

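The scene shows the stray held upright at (208,205), square to the lanes, with everything else standing. Lowering it into the gap.

In the tool's units: 0.148 m / 0.8 = 0.185, 0.146 m / 0.8 = 0.1825.

```bash

python3 steer.py '[{"ty": -0.0038,"tz": 0.0375,"finger_gap": 0},{"ty": -0.0038,"tz": 0.075,"finger_gap": 0},{"ty": -0.0038,"tz": 0.1125,"finger_gap": 0},{"ty": -0.0038,"tz": 0.15,"finger_gap": 0},{"ty": -0.0038,"tz": 0.175,"finger_gap": 0},{"ty": -0.0038,"tz": 0.1825,"finger_gap": 0},{"ty": -0.0038,"tz": 0.185,"finger_gap": 0},{"ty": -0.0038,"tz": 0.185,"finger_gap": 0},{"ty": -0.0038,"tz": 0.185,"finger_gap": 0}]' >/dev/null
python3 - <<'E'
from h import *
state()
E
```

```text
t 5.90 tcp [ 0.5501 -0.1741  0.1332] yaw -0.0547 tz [ 0.0004 -0.0009 -1.    ] F [-0.2816  0.4299 -3.1091] w 0.0354 ff 30.0
```

In the tool's units: 0.002 m / 0.8 = 0.0025, 0.001 m / 0.8 = 0.0013.

```bash

python3 steer.py '[{"ty": 0.0025,"tz": 0.0013,"finger_gap": 0},{"ty": 0.0025,"tz": 0.0025,"finger_gap": 0},{"ty": 0.0025,"tz": 0.0025,"finger_gap": 0}]' 
python3 steer.py '[{"tz": 0.0013,"finger_gap": 0},{"tz": 0.0013,"finger_gap": 0}]' 
```

```text
clock: 6.15
eef_pos: [0.5509, -0.1717, 0.132]
ee_rot: [0.027, 1.0, -0.001, 0.001]
wrist_force: [-1.5, -0.7, 4.8]
width: 0.035
finger_force: 29.9
clock: 6.32
eef_pos: [0.5513, -0.1716, 0.132]
ee_rot: [0.027, 1.0, -0.001, 0.001]
wrist_force: [-3.7, -0.4, 12.0]
width: 0.035
finger_force: 29.9
```

In the tool's units: -0.08 m / 0.8 = -0.1, -0.06 m / 0.8 = -0.075.

```bash

python3 steer.py '[{"tz": -0.0013,"finger_gap": 0.06},{"tz": -0.0013,"finger_gap": 0.06},{"tz": -0.0013,"finger_gap": 0.06},{"tz": -0.0013,"finger_gap": 0.06},{"tz": -0.0375,"finger_gap": 0.06},{"tz": -0.075,"finger_gap": 0.06},{"tx": -0.0075,"ty": -0.05,"tz": -0.075,"finger_gap": 0.06},{"tx": -0.0075,"ty": -0.1,"tz": -0.075,"finger_gap": 0.06},{"tx": -0.0075,"ty": -0.1,"tz": -0.075,"finger_gap": 0.06},{"tx": -0.0075,"ty": -0.1,"tz": -0.075,"finger_gap": 0.06}]' >/dev/null
python3 - <<'E'
from h import *
T=bot.camera_params("top");S=bot.camera_params("scene")
t=bot.camera("top");s=bot.camera("scene");cv2.imwrite("pics/s2.png",s[:,:,::-1]);cv2.imwrite("pics/t2.png",t[:,:,::-1])
state();to(.5527,-.252,.131)
cv2.imwrite("pics/ts2.png",np.hstack([cv2.resize(t[170:300,300:430,::-1],(400,400)),cv2.resize(s[170:320,140:290,::-1],(400,400))]))
E
```

```text
t 7.25 tcp [ 0.5522 -0.2501  0.1892] yaw -0.0527 tz [-0.0006  0.0014 -1.    ] F [ 0.16   -0.0368  0.0383] w 0.0600 ff 0.0
delta tool [-0.0007 -0.0019  0.0582]
```

View pics/ts2.png

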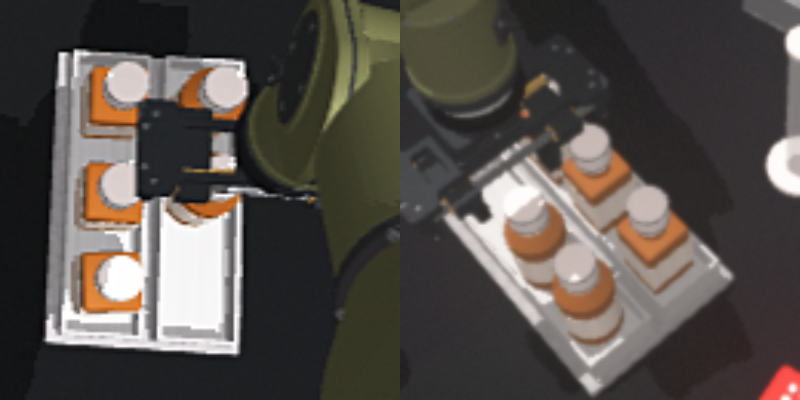

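Stray stands between sq1 and sq2 in the square lane (left crop, (120,185)), and the round lane's front is clear. Next, old1.

In the tool's units: 0.056 m / 0.8 = 0.07, 0.03 m / 0.8 = 0.0375.

```bash

python3 steer.py '[{"ty": -0.0025,"tz": 0.0375,"finger_gap": 0.06},{"ty": -0.0025,"tz": 0.07,"finger_gap": 0.06},{"ty": -0.0025,"tz": 0.07,"finger_gap": 0.06},{"ty": -0.0025,"tz": 0.07,"finger_gap": 0.06},{"ty": -0.0025,"tz": 0.07,"finger_gap": 0.0},{"ty": -0.0025,"tz": 0.07,"finger_gap": 0.0},{"ty": -0.0025,"tz": 0.07,"finger_gap": 0.0},{"ty": -0.0025,"tz": 0.07,"finger_gap": 0.0},{"ty": -0.0025,"tz": 0.07,"finger_gap": 0.0}]' 
python3 steer.py '[{"tz": -0.0063,"finger_gap": 0},{"tz": -0.0125,"finger_gap": 0},{"tz": -0.0125,"finger_gap": 0}]'
```

```text
clock: 8.0
eef_pos: [0.553, -0.2528, 0.1348]
ee_rot: [0.026, 1.0, -0.0, 0.001]
wrist_force: [0.5, 1.6, 4.0]
width: 0.0353
finger_force: 30.0
clock: 8.25
eef_pos: [0.5524, -0.2533, 0.1446]
ee_rot: [0.027, 1.0, -0.0, 0.0]
wrist_force: [-0.1, -1.0, -2.6]
width: 0.0353
finger_force: 30.0
```

In the tool's units: 0.09 m / 0.8 = 0.1125, 0.075 m / 0.8 = 0.0938.

```bash

python3 steer.py '[{"tx": 0.0313,"finger_gap": 0},{"tx": 0.0625,"finger_gap": 0},{"tx": 0.0938,"finger_gap": 0},{"tx": 0.1125,"tz": 0.005,"finger_gap": 0},{"tx": 0.1125,"tz": 0.0075,"finger_gap": 0},{"tx": 0.1125,"tz": 0.0075,"finger_gap": 0},{"tx": 0.1125,"tz": 0.0075,"finger_gap": 0}]'
python3 steer.py '[{"tx": 0.0038,"finger_gap": 0},{"tx": 0.0063,"finger_gap": 0},{"tx": 0.0075,"finger_gap": 0},{"tx": 0.0075,"finger_gap": 0}]'
```

```text
clock: 8.83
eef_pos: [0.4641, -0.2482, 0.1378]
ee_rot: [0.026, 1.0, -0.0, 0.001]
wrist_force: [0.3, 0.4, -2.9]
width: 0.0352
finger_force: 30.0
clock: 9.17
eef_pos: [0.4563, -0.2478, 0.1377]
ee_rot: [0.026, 1.0, 0.0, -0.0]
wrist_force: [-0.1, -0.5, -2.6]
width: 0.0349
finger_force: 30.0
```

Creep on to contact.

In the tool's units: 0.003 m / 0.8 = 0.0038, 0.001 m / 0.8 = 0.0013.

```bash

for i in 1 2 3; do python3 steer.py '[{"tx": 0.0013,"finger_gap": 0},{"tx": 0.0038,"finger_gap": 0},{"tx": 0.0038,"finger_gap": 0}]' | sed -n '2p;4p;5p'; done
```

```text
eef_pos: [0.4528, -0.2477, 0.1377]
wrist_force: [0.1, 0.6, -2.7]
width: 0.0351
eef_pos: [0.4501, -0.2475, 0.1377]
wrist_force: [0.0, 0.8, -2.6]
width: 0.0354
eef_pos: [0.4482, -0.2475, 0.138]
wrist_force: [3.4, -0.9, -2.1]
width: 0.0353
```

In the tool's units: 0.003 m / 0.8 = 0.0038, 0.002 m / 0.8 = 0.0025.

```bash

python3 steer.py '[{"tx": -0.0006,"tz": 0.0025,"finger_gap": 0},{"tx": -0.0006,"tz": 0.0038,"finger_gap": 0},{"tx": -0.0006,"tz": 0.0038,"finger_gap": 0},{"tx": -0.0006,"tz": 0.0038,"finger_gap": 0}]'
python3 steer.py '[{"tz": 0.0013,"finger_gap": 0},{"tz": 0.0013,"finger_gap": 0}]'
```

```text
clock: 10.25
eef_pos: [0.4489, -0.2475, 0.1351]
ee_rot: [0.026, 1.0, -0.0, 0.001]
wrist_force: [2.4, 1.2, 1.9]
width: 0.0354
finger_force: 30.0
clock: 10.42
eef_pos: [0.4498, -0.2474, 0.1348]
ee_rot: [0.026, 1.0, -0.0, 0.002]
wrist_force: [2.1, 1.2, 10.6]
width: 0.0352
finger_force: 30.0
```

In the tool's units: -0.055 m / 0.8 = -0.0688, -0.03 m / 0.8 = -0.0375.

```bash

python3 steer.py '[{"tz": -0.0013,"finger_gap": 0.06},{"tz": -0.0013,"finger_gap": 0.06},{"tz": -0.0013,"finger_gap": 0.06},{"tz": -0.0013,"finger_gap": 0.06},{"tz": -0.0375,"finger_gap": 0.06},{"tz": -0.0688,"finger_gap": 0.06},{"tz": -0.0688,"finger_gap": 0.06}]' >/dev/null
python3 steer.py '[{"tx": -0.05,"finger_gap": 0.06},{"tx": -0.1,"finger_gap": 0.06},{"tx": -0.15,"finger_gap": 0.06},{"tx": -0.2,"finger_gap": 0.06},{"tx": -0.225,"finger_gap": 0.06},{"tx": -0.225,"finger_gap": 0.06},{"tx": -0.225,"finger_gap": 0.06}]' >/dev/null
python3 - <<'E'
from h import *
state();to(.6285,-.2575,.133)
T=bot.camera_params("top");S=bot.camera_params("scene")
t=bot.camera("top")[:,:,::-1];s=bot.camera("scene")[:,:,::-1]
cv2.imwrite("pics/t3.png",t);cv2.imwrite("pics/s3.png",s)
for im,r,nm in((t,(300,180,400,290),"top"),(s,(140,180,290,310),"scene")):
    m=((im.min(2)>235)&(im.max(2)-im.min(2)<20)).astype(np.uint8);x0,y0,x1,y1=r;k=np.zeros_like(m);k[y0:y1,x0:x1]=m[y0:y1,x0:x1]
    N,l,st,c=cv2.connectedComponentsWithStats(k);print(nm);[print(c[i].round(1),st[i]) for i in range(1,N) if st[i,4]>60]
E
```

```text
t 11.58 tcp [ 0.6273 -0.2563  0.187 ] yaw -0.0519 tz [-0.0023  0.0008 -1.    ] F [-0.67   -0.3695  0.0795] w 0.0603 ff 0.0
delta tool [-0.0014 -0.0012  0.054 ]
top
[362.5 234.3] [352 213  21  46 741]
[343.  230.9] [339 226   9  11  69]
[340.2 258. ] [332 241  16  26 196]
[371.7 267.6] [365 261  14  14 159]
[332.1 274. ] [320 265  27  15 111]
scene
[159.4 219.2] [155 213  10  12  90]
[282.8 233. ] [278 223  12  19 125]
[200.6 265.8] [193 260  18  14 129]
```

```bash

python3 steer.py '[{"tx": -0.0013,"ty": -0.0013,"tz": 0.0375,"finger_gap": 0.06},{"tx": -0.0013,"ty": -0.0013,"tz": 0.0663,"finger_gap": 0.06},{"tx": -0.0013,"ty": -0.0013,"tz": 0.0663,"finger_gap": 0.06},{"tx": -0.0013,"ty": -0.0013,"tz": 0.0663,"finger_gap": 0.06},{"tx": -0.0013,"ty": -0.0013,"tz": 0.0663,"finger_gap": 0.0},{"tx": -0.0013,"ty": -0.0013,"tz": 0.0663,"finger_gap": 0.0},{"tx": -0.0013,"ty": -0.0013,"tz": 0.0663,"finger_gap": 0.0},{"tx": -0.0013,"ty": -0.0013,"tz": 0.0663,"finger_gap": 0.0},{"tx": -0.0013,"ty": -0.0013,"tz": 0.0663,"finger_gap": 0.0}]' 
python3 steer.py '[{"tz": -0.0063,"finger_gap": 0},{"tz": -0.0125,"finger_gap": 0},{"tz": -0.0125,"finger_gap": 0}]'
python3 -c "
from h import *
P=bot.camera_params('top');print(onz(P,(371.7,267.6),.146),onz(P,(373.4,197.6),.146),onz(P,(372.4,261.7),.146))"
```

```text
clock: 12.43
eef_pos: [0.6293, -0.2579, 0.1369]
ee_rot: [0.026, 1.0, -0.0, 0.001]
wrist_force: [-0.9, 0.6, 3.5]
width: 0.0352
finger_force: 30.0
clock: 12.68
eef_pos: [0.6288, -0.2582, 0.1466]
ee_rot: [0.026, 1.0, -0.0, 0.0]
wrist_force: [0.6, -1.3, -2.8]
width: 0.0349
finger_force: 30.0
[ 0.4512 -0.2477  0.146 ] [ 0.6279 -0.2582  0.146 ] [ 0.4656 -0.2499  0.146 ]
```

In the tool's units: 0.112 m / 0.8 = 0.14, 0.1 m / 0.8 = 0.125.

```bash

python3 steer.py '[{"tx": 0.0313,"finger_gap": 0},{"tx": 0.0625,"finger_gap": 0},{"tx": 0.0938,"finger_gap": 0},{"tx": 0.125,"finger_gap": 0},{"tx": 0.14,"tz": 0.005,"finger_gap": 0},{"tx": 0.14,"tz": 0.0075,"finger_gap": 0},{"tx": 0.14,"tz": 0.0075,"finger_gap": 0},{"tx": 0.14,"tz": 0.0075,"finger_gap": 0}]'
for i in 1 2 ; do python3 steer.py '[{"tx": 0.0013,"finger_gap": 0},{"tx": 0.0031,"finger_gap": 0},{"tx": 0.0031,"finger_gap": 0}]' | sed -n '2p;4p'; done
```

```text
clock: 13.35
eef_pos: [0.5186, -0.252, 0.1398]
ee_rot: [0.026, 1.0, -0.0, 0.001]
wrist_force: [1.0, -0.1, -2.9]
width: 0.0351
finger_force: 30.0
eef_pos: [0.5146, -0.2518, 0.1396]
wrist_force: [0.2, -0.4, -2.2]
eef_pos: [0.5114, -0.2518, 0.1396]
wrist_force: [0.0, -0.4, -2.8]
```

In the tool's units: 0.0015 m / 0.8 = 0.0019, 0.001 m / 0.8 = 0.0013.

```bash

for i in 1 2 ; do python3 steer.py '[{"tx": 0.0013,"finger_gap": 0},{"tx": 0.0019,"finger_gap": 0},{"tx": 0.0019,"finger_gap": 0}]' | sed -n '2p;4p'; done
```

```text
eef_pos: [0.51, -0.2517, 0.1397]
wrist_force: [-0.1, 0.2, -2.2]
eef_pos: [0.5086, -0.2516, 0.1397]
wrist_force: [1.1, -0.0, -2.0]
```

In the tool's units: 0.003 m / 0.8 = 0.0038, 0.002 m / 0.8 = 0.0025.

```bash

python3 steer.py '[{"tx": -0.0009,"tz": 0.0025,"finger_gap": 0},{"tx": -0.0009,"tz": 0.0038,"finger_gap": 0},{"tx": -0.0009,"tz": 0.0038,"finger_gap": 0},{"tx": -0.0009,"tz": 0.0038,"finger_gap": 0}]'
python3 steer.py '[{"tz": 0.0013,"finger_gap": 0},{"tz": 0.0013,"finger_gap": 0}]' | sed -n '2p;4p'
python3 steer.py '[{"tz": -0.0013,"finger_gap": 0.06},{"tz": -0.0013,"finger_gap": 0.06},{"tz": -0.0013,"finger_gap": 0.06},{"tz": -0.0013,"finger_gap": 0.06},{"tz": -0.05,"finger_gap": 0.06},{"tz": -0.1,"finger_gap": 0.06},{"tz": -0.15,"finger_gap": 0.06},{"tz": -0.2,"finger_gap": 0.06},{"tz": -0.25,"finger_gap": 0.06},{"tz": -0.25,"finger_gap": 0.06}]' | sed -n '2p;4p'
python3 - <<'E'
from h import *
state();to(.4825,.211,.33);to(.6245,.2045,.33)
E
```

```text
clock: 14.68
eef_pos: [0.5098, -0.2516, 0.1369]
ee_rot: [0.026, 1.0, -0.0, 0.0]
wrist_force: [-0.0, -0.1, 1.5]
width: 0.0352
finger_force: 30.0
eef_pos: [0.5102, -0.2516, 0.1369]
wrist_force: [-1.7, 1.0, 8.6]
eef_pos: [0.5132, -0.2531, 0.3435]
wrist_force: [0.9, -1.0, -0.9]
t 15.68 tcp [ 0.5132 -0.2531  0.3435] yaw -0.0534 tz [ 0.014  -0.0056 -0.9999] F [ 0.9091 -0.996  -0.9137] w 0.0601 ff 0.0
delta tool [0.0555 0.4619 0.0105]
delta tool [-0.0866  0.463   0.0125]
```

In the tool's units: 0.4 m / 0.8 = 0.5, 0.055 m / 0.8 = 0.0688.

```bash

python3 steer.py '[{"tx": 0.0375,"ty": 0.05,"finger_gap": 0.06},{"tx": 0.0688,"ty": 0.1,"finger_gap": 0.06},{"tx": 0.0688,"ty": 0.15,"finger_gap": 0.06},{"tx": 0.0688,"ty": 0.2,"finger_gap": 0.06},{"tx": 0.0688,"ty": 0.25,"finger_gap": 0.06},{"tx": 0.0688,"ty": 0.3,"finger_gap": 0.06},{"tx": 0.0688,"ty": 0.35,"finger_gap": 0.06},{"tx": 0.0688,"ty": 0.4,"finger_gap": 0.06},{"tx": 0.0688,"ty": 0.45,"finger_gap": 0.06},{"tx": 0.0688,"ty": 0.5,"finger_gap": 0.06}]' | sed -n '2p;4p'
python3 steer.py '[{"ty": 0.05,"tz": 0.05,"finger_gap": 0.06},{"ty": 0.0775,"tz": 0.1,"finger_gap": 0.06},{"ty": 0.0775,"tz": 0.15,"finger_gap": 0.06},{"ty": 0.0775,"tz": 0.1875,"finger_gap": 0.06},{"ty": 0.0775,"tz": 0.1875,"finger_gap": 0.06},{"ty": 0.0775,"tz": 0.1875,"finger_gap": 0.06}]' | sed -n '2p;4p'
python3 - <<'E'
from h import *
state();to(.4825,.211,.1215)
E
```

```text
eef_pos: [0.4752, 0.1528, 0.3354]
wrist_force: [1.2, -1.5, -0.2]
eef_pos: [0.4774, 0.2118, 0.1839]
wrist_force: [-0.3, 0.0, -0.3]
t 17.02 tcp [0.4774 0.2118 0.1839] yaw -0.0523 tz [-0.0051 -0.003  -1.    ] F [-0.2669  0.0447 -0.3039] w 0.0597 ff 0.0
delta tool [-0.0054 -0.0003  0.0624]
```

Units first: shifts go in shares of 80 cm and turns go in shares of 2 rad. So 0.061 m / 0.8 = 0.0763, 0.03 m / 0.8 = 0.0375.

```bash

python3 steer.py '[{"tx": -0.0063,"tz": 0.0375,"finger_gap": 0.06},{"tx": -0.0063,"tz": 0.0763,"finger_gap": 0.06},{"tx": -0.0063,"tz": 0.0763,"finger_gap": 0.06},{"tx": -0.0063,"tz": 0.0763,"finger_gap": 0.06},{"tx": -0.0063,"tz": 0.0763,"finger_gap": 0.0},{"tx": -0.0063,"tz": 0.0763,"finger_gap": 0.0},{"tx": -0.0063,"tz": 0.0763,"finger_gap": 0.0},{"tx": -0.0063,"tz": 0.0763,"finger_gap": 0.0},{"tx": -0.0063,"tz": 0.0763,"finger_gap": 0.0}]' 
python3 steer.py '[{"tz": -0.0375,"finger_gap": 0},{"tz": -0.0875,"finger_gap": 0},{"tz": -0.1375,"finger_gap": 0},{"tz": -0.1875,"finger_gap": 0},{"tz": -0.2375,"finger_gap": 0},{"tz": -0.275,"finger_gap": 0},{"tz": -0.275,"finger_gap": 0},{"tz": -0.275,"finger_gap": 0}]'
python3 - <<'E'
from h import *
state();to(.567,-.2548,.34)
E
```

```text
clock: 17.77
eef_pos: [0.4848, 0.2123, 0.1262]
ee_rot: [0.027, 1.0, 0.0, 0.001]
wrist_force: [-0.5, -2.3, 7.8]
width: 0.0354
finger_force: 29.9
clock: 18.43
eef_pos: [0.4841, 0.2125, 0.346]
ee_rot: [0.026, 1.0, 0.001, 0.001]
wrist_force: [-0.7, -0.3, -3.7]
width: 0.0352
finger_force: 30.0
t 18.43 tcp [0.4841 0.2125 0.346 ] yaw -0.0529 tz [ 0.0027  0.0013 -1.    ] F [-0.6905 -0.3163 -3.7244] w 0.0352 ff 30.0
delta tool [-0.1075 -0.4622  0.0056]
```

In the tool's units: -0.36 m / 0.8 = -0.45, -0.33 m / 0.8 = -0.4125.

```bash

python3 steer.py '[{"ty": -0.05,"finger_gap": 0},{"ty": -0.1,"finger_gap": 0},{"ty": -0.15,"finger_gap": 0},{"ty": -0.2,"finger_gap": 0},{"ty": -0.25,"finger_gap": 0},{"ty": -0.3,"finger_gap": 0},{"tx": -0.025,"ty": -0.3375,"finger_gap": 0},{"tx": -0.05,"ty": -0.375,"finger_gap": 0},{"tx": -0.075,"ty": -0.4125,"finger_gap": 0},{"tx": -0.1,"ty": -0.45,"finger_gap": 0}]' | sed -n '2p;4p'
python3 steer.py '[{"tx": -0.025,"ty": -0.05,"finger_gap": 0},{"tx": -0.0438,"ty": -0.0875,"finger_gap": 0},{"tx": -0.0438,"ty": -0.1275,"finger_gap": 0},{"tx": -0.0438,"ty": -0.1275,"finger_gap": 0},{"tx": -0.0438,"ty": -0.1275,"finger_gap": 0},{"tx": -0.0438,"ty": -0.1275,"finger_gap": 0}]' | sed -n '2p;4p'
python3 - <<'E'
from h import *
state();to(.574,-.255,.14)
E
```

```text
eef_pos: [0.5436, -0.1529, 0.3421]
wrist_force: [1.2, 0.5, -2.9]
eef_pos: [0.5732, -0.2539, 0.3423]
wrist_force: [0.0, 0.3, -3.2]
t 19.77 tcp [ 0.5732 -0.2539  0.3423] yaw -0.0524 tz [-0.0043  0.0029 -1.    ] F [ 0.0391  0.3371 -3.1967] w 0.0351 ff 30.0
delta tool [-0.0017 -0.0016  0.2023]
```

In the tool's units: 0.13 m / 0.8 = 0.1625, 0.08 m / 0.8 = 0.1.

```bash

python3 steer.py '[{"tx": -0.0013,"ty": -0.0013,"tz": 0.05,"finger_gap": 0},{"tx": -0.0013,"ty": -0.0013,"tz": 0.1,"finger_gap": 0},{"tx": -0.0013,"ty": -0.0013,"tz": 0.15,"finger_gap": 0},{"tx": -0.0013,"ty": -0.0013,"tz": 0.1625,"finger_gap": 0},{"tx": -0.0013,"ty": -0.0013,"tz": 0.1625,"finger_gap": 0},{"tx": -0.0013,"ty": -0.0013,"tz": 0.1625,"finger_gap": 0}]' | sed -n '2p;4p'
python3 - <<'E'
from h import *
state();to(.574,-.255,.14);cv2.imwrite("pics/s4.png",bot.camera("scene")[150:320,130:360,::-1].repeat(3,0).repeat(3,1))
E
```

```text
eef_pos: [0.5761, -0.2551, 0.2155]
wrist_force: [0.1, -0.4, -2.4]
t 20.27 tcp [ 0.5761 -0.2551  0.2155] yaw -0.0512 tz [ 0.0008  0.0004 -1.    ] F [ 0.1049 -0.4411 -2.3844] w 0.0348 ff 30.0
delta tool [ 0.0022 -0.      0.0755]
```

View pics/s4.png

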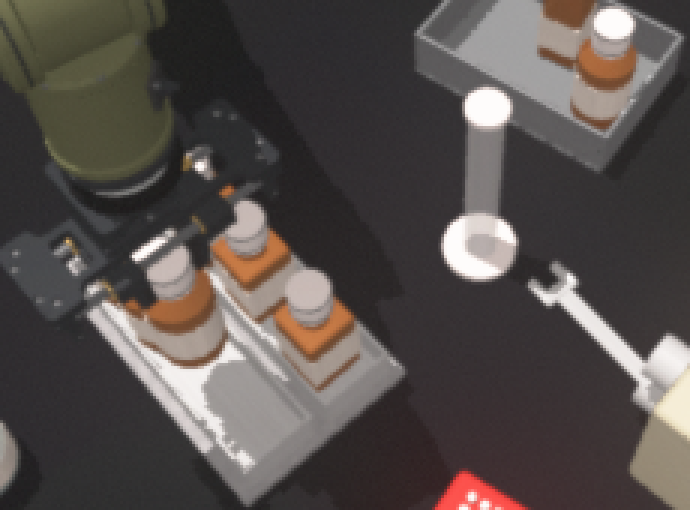

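The held bottle hangs upright over the round lane, centred between its walls (base at about (180,350)), with nothing touching. Lowering.

In the tool's units: 0.074 m / 0.8 = 0.0925, 0.07 m / 0.8 = 0.0875.

```bash

python3 steer.py '[{"tz": 0.025,"finger_gap": 0},{"tz": 0.05,"finger_gap": 0},{"tz": 0.075,"finger_gap": 0},{"tz": 0.0875,"finger_gap": 0},{"tz": 0.0925,"finger_gap": 0},{"tz": 0.0925,"finger_gap": 0},{"tz": 0.0925,"finger_gap": 0}]' | sed -n '2p;4p'
for i in 1 2 ; do python3 steer.py '[{"tx": 0.0013,"finger_gap": 0},{"tx": 0.0031,"finger_gap": 0},{"tx": 0.0031,"finger_gap": 0}]' | sed -n '2p;4p'; done
```

```text
eef_pos: [0.5765, -0.2565, 0.1423]
wrist_force: [0.0, 0.1, -3.0]
eef_pos: [0.5728, -0.2562, 0.1415]
wrist_force: [0.3, -0.1, -3.4]
eef_pos: [0.5699, -0.2559, 0.1408]
wrist_force: [0.7, 0.0, -3.5]
```

In the tool's units: 0.0015 m / 0.8 = 0.0019, 0.001 m / 0.8 = 0.0013.

```bash

python3 steer.py '[{"tx": 0.0013,"finger_gap": 0},{"tx": 0.0019,"finger_gap": 0},{"tx": 0.0019,"finger_gap": 0}]' | sed -n '2p;4p'
python3 steer.py '[{"tz": 0.0025,"finger_gap": 0},{"tz": 0.0038,"finger_gap": 0},{"tz": 0.005,"finger_gap": 0},{"tz": 0.005,"finger_gap": 0}]'| sed -n '2p;4p'
```

```text
eef_pos: [0.5686, -0.2558, 0.1406]
wrist_force: [1.1, 0.1, -2.7]
eef_pos: [0.5692, -0.2559, 0.1373]
wrist_force: [-0.9, -0.6, 2.5]
```

```bash

python3 steer.py '[{"tz": 0.0013,"finger_gap": 0},{"tz": 0.0013,"finger_gap": 0}]' | sed -n '2p;4p'
python3 steer.py '[{"tz": -0.0013,"finger_gap": 0.06},{"tz": -0.0013,"finger_gap": 0.06},{"tz": -0.0013,"finger_gap": 0.06},{"tz": -0.0013,"finger_gap": 0.06},{"tz": -0.05,"finger_gap": 0.06},{"tz": -0.1,"finger_gap": 0.06},{"tz": -0.15,"finger_gap": 0.06},{"tz": -0.2,"finger_gap": 0.06},{"tz": -0.25,"finger_gap": 0.06},{"tz": -0.25,"finger_gap": 0.06}]' | sed -n '2p;4p'
python3 steer.py '[{"ty": 0.05,"finger_gap": 0.06},{"ty": 0.1,"finger_gap": 0.06},{"ty": 0.15,"finger_gap": 0.06},{"ty": 0.2,"finger_gap": 0.06},{"ty": 0.25,"finger_gap": 0.06},{"ty": 0.3,"finger_gap": 0.06},{"ty": 0.35,"finger_gap": 0.06},{"ty": 0.4,"finger_gap": 0.06},{"ty": 0.45,"finger_gap": 0.06},{"ty": 0.5,"finger_gap": 0.06}]' | sed -n '2p;4p'
python3 - <<'E'
from h import *
state();to(.6245,.2045,.19)
E
```

```text
eef_pos: [0.5695, -0.2561, 0.1372]
wrist_force: [-2.4, -0.4, 9.4]
eef_pos: [0.5727, -0.257, 0.3442]
wrist_force: [1.1, 0.5, -0.0]
eef_pos: [0.5896, 0.1456, 0.3353]
wrist_force: [1.5, -0.9, -0.5]
t 23.82 tcp [0.5896 0.1456 0.3353] yaw -0.0527 tz [-0.0003 -0.0002 -1.    ] F [ 1.4663 -0.9411 -0.5023] w 0.0603 ff 0.0
delta tool [-0.0318  0.0607  0.1453]
```

In the tool's units: 0.145 m / 0.8 = 0.1813, 0.13 m / 0.8 = 0.1625.

```bash

python3 steer.py '[{"tx": -0.025,"ty": 0.0375,"finger_gap": 0.06},{"tx": -0.04,"ty": 0.075,"tz": 0.0125,"finger_gap": 0.06},{"tx": -0.04,"ty": 0.075,"tz": 0.0625,"finger_gap": 0.06},{"tx": -0.04,"ty": 0.075,"tz": 0.1125,"finger_gap": 0.06},{"tx": -0.04,"ty": 0.075,"tz": 0.1625,"finger_gap": 0.06},{"tx": -0.04,"ty": 0.075,"tz": 0.1813,"finger_gap": 0.06},{"tx": -0.04,"ty": 0.075,"tz": 0.1813,"finger_gap": 0.06},{"tx": -0.04,"ty": 0.075,"tz": 0.1813,"finger_gap": 0.06}]' | sed -n '2p;4p'
python3 - <<'E'
from h import *
state();to(.6245,.2045,.1245)
E
```

```text
eef_pos: [0.6247, 0.2019, 0.1899]
wrist_force: [0.7, 0.9, 0.2]
t 24.48 tcp [0.6247 0.2019 0.1899] yaw -0.0527 tz [-0.0015 -0.0004 -1.    ] F [0.6895 0.8923 0.2496] w 0.0604 ff 0.0
delta tool [0.0003 0.0027 0.0654]
```

In the tool's units: 0.065 m / 0.8 = 0.0813, 0.03 m / 0.8 = 0.0375.

```bash

python3 steer.py '[{"ty": 0.0025,"tz": 0.0375,"finger_gap": 0.06},{"ty": 0.0025,"tz": 0.0813,"finger_gap": 0.06},{"ty": 0.0025,"tz": 0.0813,"finger_gap": 0.06},{"ty": 0.0025,"tz": 0.0813,"finger_gap": 0.06},{"ty": 0.0025,"tz": 0.0813,"finger_gap": 0.0},{"ty": 0.0025,"tz": 0.0813,"finger_gap": 0.0},{"ty": 0.0025,"tz": 0.0813,"finger_gap": 0.0},{"ty": 0.0025,"tz": 0.0813,"finger_gap": 0.0},{"ty": 0.0025,"tz": 0.0813,"finger_gap": 0.0}]' 
python3 steer.py '[{"tz": -0.0375,"finger_gap": 0},{"tz": -0.0875,"finger_gap": 0},{"tz": -0.1375,"finger_gap": 0},{"tz": -0.1875,"finger_gap": 0},{"tz": -0.2375,"finger_gap": 0},{"tx": 0.0375,"tz": -0.2875,"finger_gap": 0},{"tx": 0.0875,"tz": -0.3,"finger_gap": 0},{"tx": 0.125,"tz": -0.3,"finger_gap": 0},{"tx": 0.125,"tz": -0.3,"finger_gap": 0}]'
python3 - <<'E'
from h import *
state();to(.635,-.2594,.35)
E
```

```text
clock: 25.23
eef_pos: [0.6262, 0.2044, 0.1275]
ee_rot: [0.026, 1.0, 0.001, 0.001]
wrist_force: [-0.5, 0.4, 6.8]
width: 0.0353
finger_force: 30.0
clock: 25.98
eef_pos: [0.5162, 0.2098, 0.3662]
ee_rot: [0.023, 1.0, -0.001, -0.004]
wrist_force: [-1.2, -0.5, -4.0]
width: 0.0349
finger_force: 30.0
t 25.98 tcp [0.5162 0.2098 0.3662] yaw -0.0468 tz [-0.009  -0.0015 -1.    ] F [-1.2103 -0.4706 -3.9683] w 0.0349 ff 30.0
delta tool [-0.1408 -0.4631  0.0158]
```

In the tool's units: -0.37 m / 0.8 = -0.4625, -0.34 m / 0.8 = -0.425.

```bash

python3 steer.py '[{"ty": -0.05,"finger_gap": 0},{"ty": -0.1,"finger_gap": 0},{"ty": -0.15,"finger_gap": 0},{"ty": -0.2,"finger_gap": 0},{"ty": -0.25,"finger_gap": 0},{"ty": -0.3,"finger_gap": 0},{"ty": -0.35,"finger_gap": 0},{"tx": -0.025,"ty": -0.3875,"finger_gap": 0},{"tx": -0.05,"ty": -0.425,"finger_gap": 0},{"tx": -0.075,"ty": -0.4625,"finger_gap": 0}]' | sed -n '2p;4p'
python3 steer.py '[{"tx": -0.0375,"ty": -0.0375,"finger_gap": 0},{"tx": -0.075,"ty": -0.075,"finger_gap": 0},{"tx": -0.0988,"ty": -0.115,"finger_gap": 0},{"tx": -0.0988,"ty": -0.115,"finger_gap": 0},{"tx": -0.0988,"ty": -0.115,"finger_gap": 0},{"tx": -0.0988,"ty": -0.115,"finger_gap": 0}]' | sed -n '2p;4p'
python3 - <<'E'
from h import *
state();to(.634,-.2593,.142)
E
```

```text
eef_pos: [0.5653, -0.1654, 0.3655]
wrist_force: [1.1, 0.9, -2.3]
eef_pos: [0.6391, -0.2588, 0.3645]
wrist_force: [-0.3, 1.0, -2.8]
t 27.32 tcp [ 0.6391 -0.2588  0.3645] yaw -0.0526 tz [-0.0023  0.002  -1.    ] F [-0.3433  0.957  -2.7541] w 0.0352 ff 30.0
delta tool [ 0.0045 -0.0012  0.2226]
```

```bash

python3 steer.py '[{"tx": 0.005,"ty": -0.0013,"tz": 0.05,"finger_gap": 0},{"tx": 0.0063,"ty": -0.0013,"tz": 0.1,"finger_gap": 0},{"tx": 0.0063,"ty": -0.0013,"tz": 0.15,"finger_gap": 0},{"tx": 0.0063,"ty": -0.0013,"tz": 0.1813,"finger_gap": 0},{"tx": 0.0063,"ty": -0.0013,"tz": 0.1813,"finger_gap": 0},{"tx": 0.0063,"ty": -0.0013,"tz": 0.1813,"finger_gap": 0}]' | sed -n '2p;4p'
python3 - <<'E'
from h import *
state();to(.634,-.2593,.142)
t=bot.camera("top")[170:300,290:410,::-1];s=bot.camera("scene")[180:310,140:260,::-1]
cv2.imwrite("pics/ts5.png",np.hstack([cv2.resize(t,(400,433)),cv2.resize(s,(400,433))]))
E
```

```text
eef_pos: [0.634, -0.2585, 0.2205]
wrist_force: [0.4, 0.3, -1.5]
t 27.82 tcp [ 0.634  -0.2585  0.2205] yaw -0.0508 tz [-0.0024  0.0017 -1.    ] F [ 0.4309  0.3406 -1.4728] w 0.0352 ff 30.0
delta tool [-0.0002 -0.001   0.0785]
```

View pics/ts5.png

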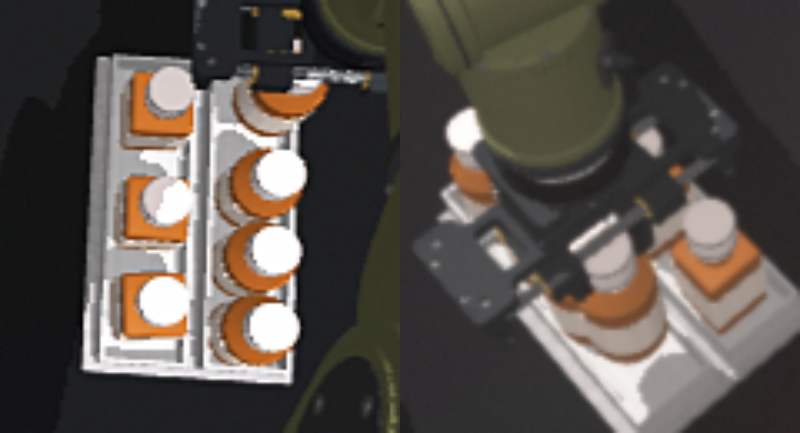

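The top crop shows three round bottles close in a row from the front stop, at (273,328), (276,250) and (280,175), with room behind for the held one. The square lane is intact. Lowering the last bottle.

In the tool's units: 0.077 m / 0.8 = 0.0963, 0.072 m / 0.8 = 0.09.

```bash

python3 steer.py '[{"ty": -0.0013,"tz": 0.025,"finger_gap": 0},{"ty": -0.0013,"tz": 0.05,"finger_gap": 0},{"ty": -0.0013,"tz": 0.075,"finger_gap": 0},{"ty": -0.0013,"tz": 0.09,"finger_gap": 0},{"ty": -0.0013,"tz": 0.0963,"finger_gap": 0},{"ty": -0.0013,"tz": 0.0963,"finger_gap": 0},{"ty": -0.0013,"tz": 0.0963,"finger_gap": 0}]' | sed -n '2p;4p'
for i in 1 2 ; do python3 steer.py '[{"tx": 0.0013,"finger_gap": 0},{"tx": 0.0031,"finger_gap": 0},{"tx": 0.0031,"finger_gap": 0}]' | sed -n '2p;4p'; done
```

```text
eef_pos: [0.6357, -0.2615, 0.1452]
wrist_force: [0.6, -0.6, -2.0]
eef_pos: [0.6322, -0.2614, 0.1447]
wrist_force: [0.3, -0.6, -2.4]
eef_pos: [0.6292, -0.2611, 0.1438]
wrist_force: [0.2, -0.5, -2.8]
```

In the tool's units: 0.0015 m / 0.8 = 0.0019, 0.001 m / 0.8 = 0.0013.

```bash

python3 steer.py '[{"tx": 0.0013,"finger_gap": 0},{"tx": 0.0019,"finger_gap": 0},{"tx": 0.0019,"finger_gap": 0}]' | sed -n '2p;4p'
python3 steer.py '[{"tz": 0.0025,"finger_gap": 0},{"tz": 0.005,"finger_gap": 0},{"tz": 0.005,"finger_gap": 0}]'| sed -n '2p;4p'
python3 steer.py '[{"tz": 0.0013,"finger_gap": 0},{"tz": 0.0013,"finger_gap": 0}]'| sed -n '2p;4p'
```

```text
eef_pos: [0.6279, -0.2609, 0.1436]
wrist_force: [-0.4, 0.0, -2.6]
eef_pos: [0.6279, -0.2608, 0.1391]
wrist_force: [0.5, -0.5, -3.3]
eef_pos: [0.6283, -0.2609, 0.1391]
wrist_force: [-1.6, 0.3, 0.1]
```

In the tool's units: 0.001 m / 0.8 = 0.0013.

```bash

python3 steer.py '[{"tz": 0.0013,"finger_gap": 0},{"tz": 0.0013,"finger_gap": 0}]'| sed -n '2p;4p'
python3 steer.py '[{"tz": -0.0013,"finger_gap": 0.06},{"tz": -0.0013,"finger_gap": 0.06},{"tz": -0.0013,"finger_gap": 0.06},{"tz": -0.0013,"finger_gap": 0.06},{"tz": -0.05,"finger_gap": 0.06},{"tz": -0.1,"finger_gap": 0.06},{"tz": -0.15,"finger_gap": 0.06},{"tz": -0.2,"finger_gap": 0.06},{"tz": -0.25,"finger_gap": 0.06},{"tz": -0.25,"finger_gap": 0.06}]' | sed -n '2p;4p'
python3 steer.py '[{"tx": 0.05,"ty": 0.05,"finger_gap": 0.06},{"tx": 0.1,"ty": 0.1,"finger_gap": 0.06},{"tx": 0.15,"ty": 0.15,"finger_gap": 0.06},{"tx": 0.1875,"ty": 0.2,"finger_gap": 0.06},{"tx": 0.1875,"ty": 0.25,"finger_gap": 0.06},{"tx": 0.1875,"ty": 0.3,"finger_gap": 0.06},{"tx": 0.1875,"ty": 0.325,"finger_gap": 0.06},{"tx": 0.1875,"ty": 0.325,"finger_gap": 0.06},{"tx": 0.1875,"ty": 0.325,"finger_gap": 0.06}]' | sed -n '2p;4p'
python3 - <<'E'
from h import *
state();P=bot.camera_params("top")
im=bot.camera("top")[:,:,::-1];s=bot.camera("scene")[:,:,::-1]
m=((im.min(2)>240)).astype(np.uint8);k=np.zeros_like(m);k[180:290,364:385]=m[180:290,364:385];k=cv2.morphologyEx(k,cv2.MORPH_OPEN,np.ones((5,5)))
N,l,st,c=cv2.connectedComponentsWithStats(k);[print(c[i].round(1),st[i],onz(P,c[i],.146)) for i in range(1,N)]
cv2.imwrite("pics/f.png",np.hstack([cv2.resize(im[170:300,150:400],(500,260)),cv2.resize(s[100:320,130:360],(272,260))]))
E
```

```text
eef_pos: [0.6286, -0.261, 0.1391]
wrist_force: [-2.2, 0.7, 5.8]
eef_pos: [0.632, -0.2623, 0.3472]
wrist_force: [0.6, -0.3, 0.1]
eef_pos: [0.4914, 0.0129, 0.3379]
wrist_force: [0.5, -0.5, 0.1]
t 31.42 tcp [0.4914 0.0129 0.3379] yaw -0.0430 tz [ 0.0004  0.0036 -1.    ] F [ 0.522  -0.5119  0.1213] w 0.0599 ff 0.0
[375. 199.] [369 193  13  13 144] [ 0.6244 -0.2622  0.146 ]
[374.1 221.2] [368 215  13  13 148] [ 0.5672 -0.2578  0.146 ]
[372.3 244.6] [366 238  13  14 154] [ 0.5081 -0.2511  0.146 ]
[371.7 267.8] [365 262  14  13 154] [ 0.4506 -0.2477  0.146 ]
```

View pics/f.png

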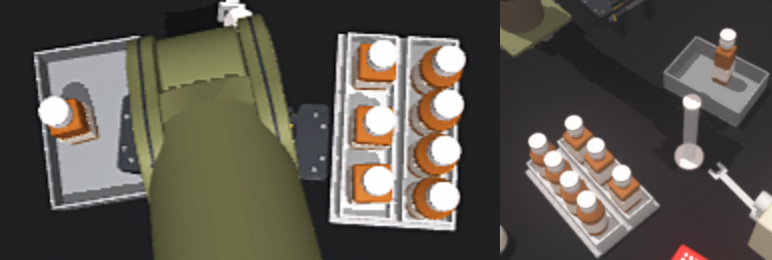

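The final picture shows four round bottles in a row from the front stop, spaced 57–59 mm, and three square bottles in their lane. The tall bottle and cylinder are still standing.

```bash
python3 -c "
from rig import bot
print(bot.close_job())"
```

```text
the job is handed in; nothing more can be done
None
```

I handed the job in at about 31.5 s, with no verdict shown: the stray is in the square lane's gap, and old1 (at the front stop), old2 and the two new bottles stand upright and released in the round lane, 57–59 mm between centres.

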